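# Proof-pull a spacer sleeve on a sprung pull gauge

### The job

Of the two metal sleeves, take the one whose bore fits over the upright pin of the pull gauge and lower it fully onto the pin. With closed fingers hooked behind the standing sleeve (beside it, not gripping it) draw the sprung slide out until its pointer stands between the two teeth of the index clip, hold it there for about two seconds, then ease it back fully home without letting it snap. Lift the sleeve off and stand it upright in the shallow tray, never dropping it, and leave the other sleeve and the rest of the bench things as they are.

Things in the scene. Friction and masses are not known exactly. Their poses are not given: they have to be found in the camera images.
- gauge: Pull gauge fixed to the bench: grey base plate 10 mm thick (local x -155 to +195, y -50 to +60 mm), on it an aluminium slide block (66 x 52 mm, top 30 mm above the bench) carrying the upright pin. Behind it, from x +74 to +190 mm, a dark spring barrel, top 49 mm above the bench. Origin: on the bench under the pin's axis with the slide home; z up; the slide pulls out along local -x.
- slide (a joint): Travel of the slide in m: 0 is fully home, grows up to 0.095 as the slide is drawn out along the gauge's local -x. A spring pulls it home: about 3 N at home, 12 N at 80 mm.
- pin_tip (a point): Centre of the top of the steel pin that stands on the slide: pin 30 mm in diameter, 56 mm tall, its top 86 mm above the bench, the top 11 mm tapered down to 16 mm diameter. Moves with the slide; axes parallel to the gauge's.
- pointer_tip (a point): Outer tip of the slide's dark pointer, a thin flat bar 4 mm wide that reaches over the paper scale along the gauge's local +y; 22 mm above the bench. With respect to the pin's axis it lies at local x -45 mm, y +58 mm. Moves with the slide.
- index: Dark index clip on the plate's +y edge beside the scale, its place varies: a fork, 32 mm along x, two teeth 14 mm apart, tops 31 mm above the bench. Origin: midway between the teeth; axes parallel to the gauge's. The pointer is right when its tip has x 0 here, give or take 5 mm: the slide's travel is then the start distance along x from pointer to clip (30 to 65 mm). Fixed; pointer passes freely.
- sleeve_wide: Plain aluminium sleeve (tube) standing upright, outer diameter 50 mm, 75 mm tall, bore 34 mm right through, thin wall: the one that goes over the pin. Origin: centre of its underside, z along its axis. About 0.2 kg.
- sleeve_narrow: Plain aluminium sleeve standing upright, same outside as the other (50 mm diameter, 75 mm tall) but with a thick wall and a 20 mm bore: does not go over the pin. Origin: centre of its underside. Which sleeve stands where varies.
- tray: Shallow white open tray, fixed on the bench, 130 x 130 mm outside, walls 5 mm thick and 22 mm high, inner floor 5 mm above the bench. Origin: centre of its underside.
- dish: Bystander: closed round culture dish, 92 mm diameter, 18 mm high, lying flat. Origin: centre of its underside.
- tip_rack: Bystander: white box of pipette tips, 85 x 120 mm, 53 mm high. Origin: centre of its underside.
- pipette: Bystander: blue and white pipette lying on the bench, 233 mm long along its x (from -118 to +115 mm), 30 mm wide, 24 mm high. Origin: on the bench under it.

How it is judged:
On the way, in this order (a step that is already met when the one before it is completed fails the run):
1. the wide-bored sleeve stands fully down on the pin, slide home, let go (horizontal distance between sleeve_wide and pin_tip below 0.006 m and z of sleeve_wide in the frame of pin_tip below -0.051 m and angle between sleeve_wide's own z axis and vertical below 0.1 rad and value of joint slide below 0.005 m and contact force between the fingers and sleeve_wide below 0.3 N), for 0.2 s.
2. the sleeve, hooked from behind and not gripped, has drawn the slide out so that the pointer stands between the teeth, for 1 s (horizontal distance between sleeve_wide and pin_tip below 0.006 m and z of sleeve_wide in the frame of pin_tip below -0.051 m and x of pointer_tip in the frame of index between -0.005 and 0.005 m and contact force between the fingers and sleeve_wide above 0.5 N and horizontal distance between the grasp point and sleeve_wide above 0.025 m), for 1 s.
3. the slide is eased fully home, the sleeve still on the pin (horizontal distance between sleeve_wide and pin_tip below 0.006 m and z of sleeve_wide in the frame of pin_tip below -0.051 m and angle between sleeve_wide's own z axis and vertical below 0.1 rad and value of joint slide below 0.004 m), for 0.2 s.
At the end, for the whole second after the job is handed in: The wide-bored sleeve stands upright (within 0.1 rad) and still on the tray's floor, wholly inside its walls, let go; the slide is home (within 4 mm) (x of sleeve_wide in the frame of tray between -0.045 and 0.045 m and y of sleeve_wide in the frame of tray between -0.045 and 0.045 m and z of sleeve_wide in the frame of tray between 0.002 and 0.009 m and angle between sleeve_wide's own z axis and vertical below 0.1 rad and linear speed of sleeve_wide below 0.02 m/s and value of joint slide below 0.004 m); the robot touches nothing.
It fails at once if the slide snaps back (faster than 0.35 m/s) (velocity of joint slide below -0.35 m/s).
It fails at once if the sleeve is dropped (falls free at over 0.6 m/s) (contact force between the fingers and sleeve_wide below 0.05 N and linear speed of sleeve_wide above 0.6 m/s).
It fails at once if the narrow-bored sleeve is moved over 20 mm or tipped (distance of sleeve_narrow from where it was at the start of the episode above 0.02 m or angle between sleeve_narrow's own z axis and vertical above 0.4 rad).
It fails at once if the culture dish, tip rack or pipette is moved over 25 mm (distance of any of dish, tip_rack, pipette from where it was at the start of the episode above 0.025 m).
It also fails if it takes over 62 s, if anything falls off the work surface, if the arm or the gripper's body presses on something with over 40 N, if the wrist force passes 120 N, or if a joint passes its speed limit or range.

### The arm

A 6-joint arm with a two-finger parallel gripper is mounted at the origin on the work surface. World frame = base frame: x ahead of the robot, y to its left, z up, the work surface at z = 0. Lengths are in m, angles in rad, forces in N, time in s.
With the tool pointing down it reaches from about 0.35 to 0.85 m from the base axis. Payload 8.1 kg.
Tool frame: the origin (TCP) lies on the mounting face of the last link; the fingertips stand 186 mm ahead of it and the grasp point (between the pads) lies 167 mm ahead of it; z points along the fingers, y is the direction in which the jaws open and shut (so a half turn about z gives the same grasp; the last joint's range is limited). The gripper opens to 93 mm and grips with 3 to 60 N. Pads are 15 mm wide; open, the fingers measure 128 mm over their backs; the gripper's body (75 mm by 188 mm) begins 65 mm behind the grasp point.
Start: joints at [-1.301, 0.13, 1.488, -0, 1.523, -0.085], TCP at [0.208, -0.563, 0.405] pointing down, gripper open.
Joint ranges: [-2.96, 2.96], [-0.89, 2.26], [0.02, 2.5], [-1.34, 4.48], [0, 2.73], [-2.66, 2.66]. Speed limits (rad/s): [2.39, 2.39, 2.79, 3.14, 3.14, 3.14].

### API

Orientations are given as a rotation vector (axis times angle).
In Python, from plant import robot, read_camera, spotter gives the robot as it stands.
- The arm moves only by the tool arm_command, never from a script. Its arguments are lists of equal length, an entry for each row: "xyz": the shift along the world's x, y, z in cm, a list of three; "turn": the turn, a rotation vector about the world's x, y, z in rad, a list of three. A call has 1 to 12 rows; each row shifts and turns the commanded pose from where the row before left it; what a row does not reach is not made up. A row lasts 1/8 s, in which the tool goes at most 62.5 mm and 10.7 degrees, less where a joint would pass 70% of its speed; a pose out of reach is approached as far as the arm can. A call is refused whole if a number of a shift passes 6.25 or a number of a turn 0.188, either way. A call with a gripper value outside its range is refused whole. "gripper" is the finger opening in cm, from 0 to 9.3, set as the call begins (left out, the last holds). The fingers move at their own pace and stop on an object; "force" is the grip in N (left out, the last holds). Time passes only in rows, so rows that do not move let the fingers close. It gives the time, the measured TCP pose, the force and the opening at its end, in the units of the state.
- robot.read_state(): the state, without advancing time (a new reading comes with each control period).
- read_camera(name): name is "scene" or "side" or "wrist"; returns a dict with "frame" (480x640x3 uint8, red, green, blue), "z_map" (480x640 float32, m along the optical axis (not along the pixel's ray), 0 where there is no reading), "fx", "fy", "cx", "cy" (pixels), "distortion" ([k1, k2, p1, p2, k3] as OpenCV has them; the pictures are not rectified), "eye" and "orientation" of the camera in the world. Camera axes: x right, y down, z forward; pixel columns grow to the right and rows downward; lengths in m; the calibration is good to about 2 mm. A picture is of the moment at which its call begins.
- robot.close_job(): hands the job in, once; it reports no verdict.
Trained networks look in a picture, given as the dict that the camera call returned (one of the last four; its "shot" number tells which), for a name from the list of things; names that differ only in an ending like _2 or _b are one class to them, and where a whole thing is asked for, a point or a joint stands for the part that bears it (a point fixed in the world has none). Each returns a list of dicts, best first, with "confidence" (0 to 1); they miss things now and then, are a little off and sometimes report something else, mostly with a low value. They report only what shows in the picture. A call takes as long as a camera call.
- spotter.masks_of(picture, query): "pixels" (480x640 bool, what is visible of it) and "centre" ([row, column] in pixels, amid what is visible of it).
The state is a dict: "t": time; "q": joint angles; "dq": joint speeds; "joint_torque": joint torques, N m; "tool_pos": TCP position; "orientation": TCP orientation; "force": force on the tool from outside, world axes, zero at the start; "wrist_torque": the same for the moment, N m; "opening": finger opening in m.
Only numpy, scipy, OpenCV 4.12 (cv2) and the standard library are available. Lean on these libraries where they do the work, as an engineer would, in place of code of your own. Each camera call takes 0.05 s, during which the arm holds its last target. There are 200 camera calls.

## Working session

There is one attempt and no reset: what is moved stays moved. The work goes in short steps, Python scripts to look and compute and a tool call to move; the robot and the scene stay as the last step left them, time stands still between calls to the robot, and variables do not carry over. Pictures are saved under pics/ and viewed, about 8 in all and at most 12, crops included, and the job is handed in when it is done.

Besides the shell and the picture viewer there is one more tool, called after ">>>" in YAML: its name, and indented under it one key for each argument. arm_command: Moves the arm, as the interface text tells. Its arguments: {"type":"object","properties":{"xyz":{"type":"array","items":{"type":"array","items":{"type":"number"}}},"turn":{"type":"array","items":{"type":"array","items":{"type":"number"}}},"gripper":{"type":"number"},"force":{"type":"number"}},"required":["xyz","turn"]}

```bash
ls; mkdir -p pics; cat > h.py <<'E'
import numpy as np, cv2
from scipy.spatial.transform import Rotation as R
from plant import robot, read_camera, spotter
def rot(o):
    o=np.array(o,float)
    return o if o.shape==(3,3) else (R.from_rotvec(o).as_matrix() if o.size==3 else R.from_quat(o).as_matrix())
def cloud(p):
    K=np.array([[p['fx'],0,p['cx']],[0,p['fy'],p['cy']],[0,0,1]])
    v,u=np.mgrid[0:480,0:640]
    n=cv2.undistortPoints(np.stack([u,v],-1).reshape(-1,1,2).astype(np.float64),K,np.array(p['distortion'],float)).reshape(480,640,2)
    z=p['z_map']; c=np.dstack([n[...,0]*z,n[...,1]*z,z])
    w=c@rot(p['orientation']).T+np.array(p['eye']); w[z==0]=np.nan
    return w
def save(p,name): cv2.imwrite('pics/'+name,p['frame'][...,::-1])
E
python3 - <<'E'
from h import *
for c in ['scene','side']:
    p=read_camera(c); save(p,c+'0.png'); w=cloud(p); print(c,p['eye'],p['orientation'],p['fx'])
    for n in ['gauge','slide','index','sleeve_wide','sleeve_narrow','tray','dish','tip_rack','pipette']:
        for m in spotter.masks_of(p,n)[:2]:
            q=w[m['pixels']]; q=q[~np.isnan(q[:,0])]
            if len(q): print(n,round(m['confidence'],2),np.round(m['centre']),m['pixels'].sum(),'med',np.round(np.median(q,0),3),'lo',np.round(np.percentile(q,2,0),3),'hi',np.round(np.percentile(q,98,0),3))
print(robot.read_state())
E
```

```text
pics
scene [ 1.11189623 -0.30829729  0.95115316] [-2.17271846 -1.474337    0.45243105] 466.9811311741217
gauge 0.59 [264. 357.] 6033 med [ 0.634 -0.008  0.01 ] lo [ 0.448 -0.078  0.004] hi [0.778 0.071 0.07 ]
gauge 0.21 [277. 124.] 780 med [ 0.454 -0.516  0.02 ] lo [ 0.364 -0.538  0.005] hi [ 0.583 -0.499  0.026]
slide 0.78 [249. 349.] 697 med [ 0.599 -0.012  0.029] lo [ 0.553 -0.038  0.015] hi [0.633 0.011 0.085]
index 0.75 [212. 380.] 186 med [0.519 0.096 0.027] lo [ 0.493  0.08  -0.002] hi [0.532 0.114 0.032]
index 0.44 [246. 353.] 740 med [ 0.6   -0.012  0.029] lo [ 0.552 -0.037  0.012] hi [0.64  0.042 0.085]
sleeve_wide 0.95 [177. 452.] 606 med [0.497 0.31  0.052] lo [0.468 0.293 0.003] hi [0.512 0.338 0.075]
sleeve_narrow 0.62 [209. 474.] 669 med [0.613 0.314 0.056] lo [0.582 0.3   0.001] hi [0.628 0.344 0.075]
sleeve_narrow 0.58 [358. 238.] 2821 med [ 0.753 -0.331  0.047] lo [ 0.701 -0.387  0.004] hi [ 0.789 -0.273  0.054]
tray 0.81 [258. 205.] 2926 med [ 0.48  -0.326  0.005] lo [ 0.412 -0.395 -0.001] hi [ 0.557 -0.255  0.022]
dish 0.87 [264. 485.] 1148 med [0.744 0.266 0.016]
[... 1457 characters left out ...]
.696 -0.379  0.006] hi [ 0.781 -0.265  0.056]
{'t': 1.0, 'q': array([-1.30140574e+00,  1.30438669e-01,  1.48820707e+00, -1.51191777e-05,
        1.52302270e+00, -8.54379463e-02]), 'dq': array([ 0.00110208,  0.00059845,  0.00042562,  0.00125399,  0.00061876,
       -0.00156385]), 'joint_torque': array([-7.80491227e-04, -5.59772587e+01, -4.92073381e+01,  7.67607568e-02,
        2.24770687e-02, -3.15450876e-06]), 'tool_pos': array([ 0.20845529, -0.56262719,  0.40470821]), 'orientation': array([-3.09220698e+00, -5.54432085e-01,  3.45556311e-05]), 'force': array([ 0.00149805, -0.31773102, -0.09713423]), 'wrist_torque': array([ 0.02166881, -0.00669732, -0.00836649]), 'opening': 0.0931304155089305}
```

```bash
python3 - <<'E'
from h import *
a=read_camera('scene');b=read_camera('side')
A=cv2.resize(a['frame'][150:310,280:540],None,fx=3,fy=3,interpolation=2)[:, :780]
B=cv2.resize(b['frame'][240:480,190:450],None,fx=3,fy=3,interpolation=2)
cv2.imwrite('pics/a1.png',A[...,::-1]);cv2.imwrite('pics/b1.png',cv2.resize(B,(650,600))[...,::-1])
def circ(q):
    s=np.linalg.lstsq(np.c_[2*q,np.ones(len(q))],(q**2).sum(1),rcond=None)[0]; return s[:2],np.sqrt(s[2]+(s[:2]**2).sum())
for p in (a,b):
    w=cloud(p)
    for n,c in (('W',(.487,.318)),('N',(.603,.325))):
        d=np.hypot(w[...,0]-c[0],w[...,1]-c[1])
        q=w[(d<.035)&(w[...,2]>.068)&(w[...,2]<.085)]
        h=cv2.minEnclosingCircle(q[:,:2].astype(np.float32))
        o=w[(d<.04)&(w[...,2]>.01)&(w[...,2]<.068)]
        print(n,len(q),h,q[:,:2].mean(0),'z',np.median(q[:,2]), 'outer wall fit',circ(o[:,:2]) if len(o)>20 else None)
    pin=w[(abs(w[...,0]-.6)<.08)&(abs(w[...,1])<.06)&(w[...,2]>.08)&(w[...,2]<.095)]
    print('pintop',len(pin),np.nanmean(pin,0),pin.min(0),pin.max(0))
    pl=w[(w[...,0]>.35)&(w[...,0]<.85)&(abs(w[...,1])<.13)&(abs(w[...,2]-.010)<.003)]
    print('plate',cv2.minAreaRect(pl[:,:2].astype(np.float32)))
    br=w[(w[...,0]>.6)&(abs(w[...,1])<.13)&(w[...,2]>.044)&(w[...,2]<.053)]
    if len(br)>10: print('barrel top',cv2.minAreaRect(br[:,:2].astype(np.float32)),br.mean(0))
    sl=w[(abs(w[...,0]-.6)<.08)&(abs(w[...,1])<.06)&(abs(w[...,2]-.030)<.003)]
    print('slide',cv2.minAreaRect(sl[:,:2].astype(np.float32)))
    t=w[(abs(w[...,0]-.48)<.1)&(abs(w[...,1]+.326)<.1)&(w[...,2]>.016)&(w[...,2]<.028)]
    if len(t)>10: print('tray',cv2.minAreaRect(t[:,:2].astype(np.float32)))
E
```

```text
W 169 ((0.487190842628479, 0.31831496953964233), 0.027020175009965897) [0.48811865 0.31796316] z 0.0725452252560489 outer wall fit (array([0.48981773, 0.31604547]), np.float64(0.02156325283623156))
N 255 ((0.6047450304031372, 0.3247702717781067), 0.02615433558821678) [0.60479771 0.32323661] z 0.07287399574735831 outer wall fit (array([0.6071214 , 0.32109957]), np.float64(0.01973995436948227))
pintop 63 [ 0.59100774 -0.00090476  0.08327474] [ 0.57821327 -0.01038592  0.08000227] [0.6022751  0.00985981 0.08715459]
plate ((0.6139652729034424, 0.017197825014591217), (0.1454823613166809, 0.3502781093120575), 76.67830657958984)
barrel top ((0.6846668720245361, -0.03067099303007126), (0.04591158777475357, 0.17975902557373047), 79.15422821044922) [ 0.71551429 -0.03896756  0.04673557]
slide ((0.616532564163208, -0.015758361667394638), (0.05162106826901436, 0.12554000318050385), 77.56639862060547)
tray ((0.4829007387161255, -0.325111985206604), (0.13515134155750275, 0.13022588193416595), 18.173145294189453)
W 414 ((0.48469313979148865, 0.32033202052116394), 0.02600514143705368) [0.48483799 0.32
[... 224 characters left out ...]
20994 outer wall fit (array([0.59928646, 0.33485483]), np.float64(0.018395932070485628))
pintop 75 [0.58760986 0.00558252 0.08462275] [ 0.5770587  -0.00547573  0.08002381] [0.59927178 0.01362338 0.08914696]
plate ((0.6124504208564758, 0.019549444317817688), (0.14713214337825775, 0.349295973777771), 76.9061050415039)
barrel top ((0.9367404580116272, -0.056279346346855164), (0.6325566172599792, 0.255107045173645), 11.224104881286621) [ 0.91008652 -0.01652369  0.04802819]
slide ((0.6019948720932007, -0.007759183645248413), (0.07367800176143646, 0.1397995948791504), 65.62985229492188)
tray ((0.48185938596725464, -0.3228628635406494), (0.1306973099708557, 0.13629813492298126), 17.377527236938477)
```

View pics/a1.png

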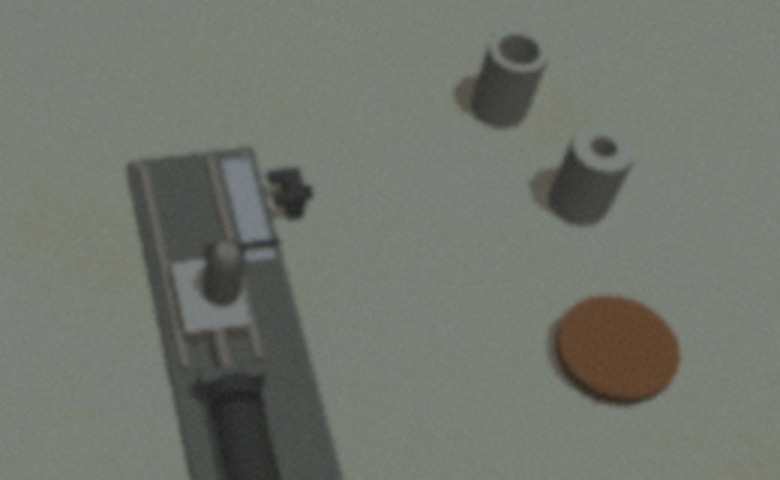

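View pics/b1.png

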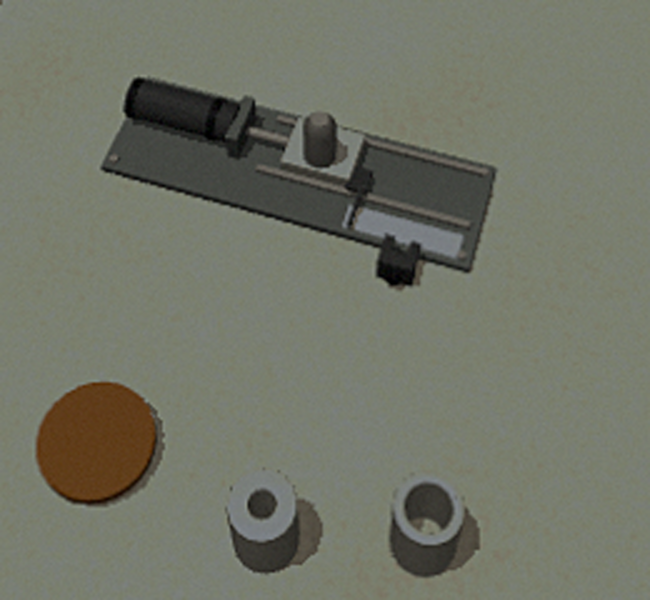

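Scene crop: the wide sleeve is at about (517,50), the narrow one at (602,148), the pin at (222,270) and the clip at (290,190). In the side crop the wide sleeve is at (425,510). Both agree with the network. Next I move over the gauge.

>>> arm_command:
  xyz:
    - [2.9,4.9,0]
    - [2.9,4.9,0]
    - [2.9,4.9,0]
    - [2.9,4.9,0]
    - [2.9,4.9,0]
    - [2.9,4.9,0]
    - [2.9,4.9,0]
    - [2.9,4.9,0]
    - [2.9,4.9,0]
    - [2.9,4.9,0]
    - [2.9,4.9,0]
  turn:
    - [0,0,0.18]
    - [0,0,0.18]
    - [0,0,0.18]
    - [0,0,0.18]
    - [0,0,0.18]
    - [0,0,0.18]
    - [0,0,0.18]
    - [0,0,0.18]
    - [0,0,0.18]
    - [0,0,0.18]
    - [0,0,0.18]

```text
t: 2.48
tool_pos: [0.5282, -0.0218, 0.4051]
orientation: [1.224, 2.892, 0.0]
force: [0.5, 0.2, 0.1]
opening: 0.0928
```

>>> arm_command:
  xyz:
    - [0,0,0]
    - [0,0,0]
    - [0,0,0]
    - [0,0,0]
    - [0,0,0]
  turn:
    - [0,0,0.18]
    - [0,0,0.18]
    - [0,0,0.18]
    - [0,0,0.04]
    - [0,0,0]

```text
t: 3.1
tool_pos: [0.5275, -0.0236, 0.4048]
orientation: [0.356, 3.121, 0.0]
force: [0.4, 0.9, 0.4]
opening: 0.093
```

```bash
cat >> h.py <<'E'
def st():
    s=robot.read_state(); M=rot(s['orientation']); x=M[:,0]
    print('t',round(s['t'],2),'tcp',np.round(s['tool_pos'],4),'toolx',np.round(np.degrees(np.arctan2(x[1],x[0])),2),'z',np.round(M[:,2],4),'grasp',np.round(s['tool_pos']+.167*M[:,2],4),'F',np.round(s['force'],2),'open',round(s['opening'],4)); return s
E
python3 - <<'E'
from h import *
s=st();p=read_camera('wrist');save(p,'w2.png');w=cloud(p)
print('eye',p['eye'])
for n in ['gauge','slide','index','pointer_tip','pin_tip']:
    for m in spotter.masks_of(p,n)[:2]:
        q=w[m['pixels']]; q=q[~np.isnan(q[:,0])]
        if len(q): print(n,round(m['confidence'],2),np.round(m['centre']),m['pixels'].sum(),np.round(np.median(q,0),3))
for z0,z1,n in ((.080,.095,'pin'),(.026,.0335,'slide'),(.006,.013,'plate')):
    q=w[(abs(w[...,0]-.6)<.25)&(abs(w[...,1])<.15)&(w[...,2]>z0)&(w[...,2]<z1)]
    print(n,len(q),q.mean(0),cv2.minAreaRect(q[:,:2].astype(np.float32)),cv2.minEnclosingCircle(q[:,:2].astype(np.float32)))
E
```

```text
t 3.1 tcp [ 0.5275 -0.0236  0.4048] toolx 166.98 z [ 1.e-04  0.e+00 -1.e+00] grasp [ 0.5275 -0.0236  0.2378] F [0.39 0.93 0.39] open 0.093
eye [ 0.45495763 -0.00692084  0.38454643]
gauge 0.61 [234. 367.] 37885 [0.558 0.01  0.01 ]
slide 0.75 [266. 362.] 5852 [ 0.575 -0.003  0.03 ]
index 0.73 [158. 461.] 1335 [0.513 0.098 0.03 ]
pointer_tip 0.92 [266. 360.] 5840 [ 0.575 -0.003  0.03 ]
pin_tip 0.85 [266. 356.] 5923 [ 0.575 -0.003  0.03 ]
pin_tip 0.43 [469. 146.] 693 [ 0.751 -0.267  0.019]
pin 676 [0.58504085 0.00265768 0.08429283] ((0.5866963267326355, 0.0028994232416152954), (0.023161619901657104, 0.02294163778424263), 22.543947219848633) ((0.5864730477333069, 0.0027824309654533863), 0.012329481542110443)
slide 4481 [0.57202693 0.01391119 0.02988722] ((0.6169968843460083, -0.003186240792274475), (0.1031389981508255, 0.31900787353515625), 60.47309494018555) ((0.6316399574279785, 0.022666960954666138), 0.16014358401298523)
plate 25807 [0.55476525 0.02007241 0.00994959] ((0.6094158291816711, 0.0100623220205307), (0.12429970502853394, 0.3500819504261017), 76.9106674194336) ((0.6077440977096558, 0.003957024775445461), 0.1826373189687729)
```

View pics/w2.png

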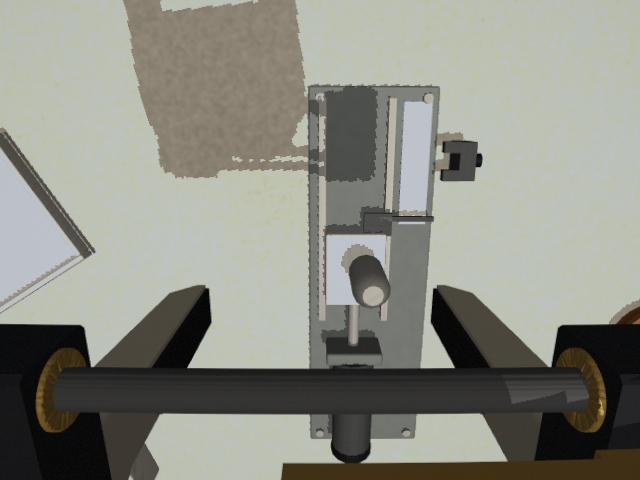

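Wrist view: pin top at (374,296), pointer bar along row 217 and clip notch at about (457,161).

```bash
python3 - <<'E'
from h import *
p=read_camera('wrist');w=cloud(p)
K=np.array([[p['fx'],0,p['cx']],[0,p['fy'],p['cy']],[0,0,1]])
Rm=rot(p['orientation'])
def ray(u,v,z):
    n=cv2.undistortPoints(np.array([[[u,v]]],float),K,np.array(p['distortion'],float))[0,0]
    d=Rm@np.array([n[0],n[1],1]);e=np.array(p['eye']);return e+d*(z-e[2])/d[2]
th=np.radians(-13.1);ex=np.array([np.cos(th),np.sin(th)]);ey=np.array([-ex[1],ex[0]])
q=w[(np.hypot(w[...,0]-.586,w[...,1]-.003)<.02)&(w[...,2]>.0845)]
print('pin flat',len(q),q.mean(0),cv2.minEnclosingCircle(q[:,:2].astype(np.float32)),'pix',ray(374,296,.086))
o=ray(374,296,.086)[:2]
P=ray(400,217,.022)[:2]-o
print('pointer local',P@ex,P@ey)
m=spotter.masks_of(p,'index')[0]; q=w[m['pixels']]; q=q[q[:,2]>.027]
l=np.c_[(q[:,:2]-o)@ex,(q[:,:2]-o)@ey]
print('clip local',np.percentile(l,[1,50,99],0), 'mid',(np.percentile(l[:,0],1)+np.percentile(l[:,0],99))/2)
for y in np.arange(.055,.1,.004):
    s=l[abs(l[:,1]-y)<.002]; 
    if len(s): print(round(y,3),len(s),np.round([s[:,0].min(),s[:,0].max(),s[:,0].mean()],4), np.histogram(s[:,0],bins=np.arange(-.115,-.07,.004))[0])
pp=w[(abs((w[...,:2]-o)@ey-.05)<.006)&(w[...,2]>.017)&(w[...,2]<.026)]
lx=(pp[:,:2]-o)@ex; print('pointer x',len(lx),np.percentile(lx,[5,50,95]))
pl=w[abs(w[...,2]-.01)<.003]; l=np.c_[(pl[:,:2]-o)@ex,(pl[:,:2]-o)@ey]; l=l[(l[:,0]>-.17)&(l[:,0]<.22)&(abs(l[:,1])<.075)]
print('plate ext',np.percentile(l,[.2,99.8],0))
v=p['frame'][110:250,380:520]; cv2.imwrite('pics/clip.png',cv2.resize(v,None,fx=4,fy=4,interpolation=0)[...,::-1])
E
```

```text
pin flat 380 [0.58645801 0.00283884 0.08581744] ((0.5864595174789429, 0.0028073014691472054), 0.009419819340109825) pix [0.58742256 0.00369438 0.086     ]
pointer local -0.04638709303075764 0.02853843587823311
clip local [[-0.11056014  0.05988797]
 [-0.09543491  0.07545993]
 [-0.07967452  0.08658542]] mid -0.09511732933209582
0.059 52 [-0.1111 -0.0794 -0.0963] [ 3 12 11  2  0  0  4 10 10  0  0]
0.063 111 [-0.1112 -0.0795 -0.096 ] [ 3 26 25  5  0  0  8 22 22  0  0]
0.067 107 [-0.1105 -0.0795 -0.0954] [ 0 25 24  5  0  0 11 23 19  0  0]
0.071 136 [-0.1105 -0.0796 -0.0948] [ 0 23 25 10  7  8 18 23 22  0  0]
0.075 190 [-0.1105 -0.0796 -0.0954] [ 0 25 23 26 25 24 25 22 20  0  0]
0.079 183 [-0.1106 -0.0797 -0.0955] [ 0 24 24 24 24 25 22 22 18  0  0]
0.083 196 [-0.1106 -0.0797 -0.0953] [ 0 25 25 24 27 26 25 23 21  0  0]
0.087 77 [-0.1099 -0.0797 -0.0953] [ 0  8 12 11  9  9 10 10  8  0  0]
pointer x 81 [-0.04724043 -0.04576281 -0.04333382]
plate ext [[-0.15467345 -0.05079369]
 [ 0.19308125  0.05920712]]
```

View pics/clip.png

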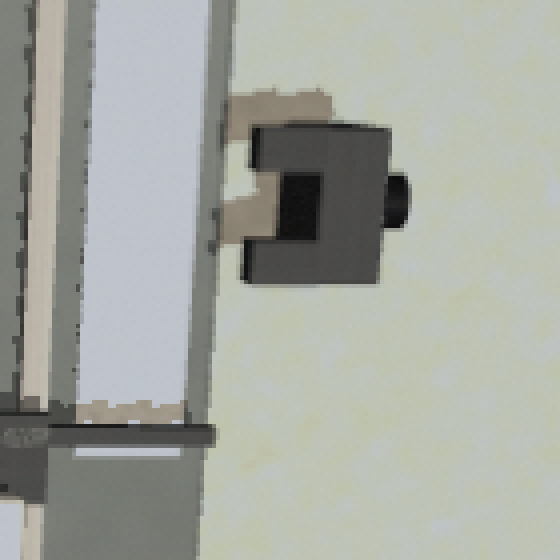

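Clip crop: teeth at rows 145 and 262, pointer bar at row 435. The travel needed is about 49.5 mm. Next, the wide sleeve.

>>> arm_command:
  xyz:
    - [0,5.4,0]
    - [0,5.4,0]
    - [0,5.4,0]
    - [0,5.4,0]
    - [0,5.4,0]
    - [0,5.4,0]
    - [0,0,0]
    - [0,0,0]
  turn:
    - [0,0,0]
    - [0,0,0]
    - [0,0,0]
    - [0,0,0]
    - [0,0,0]
    - [0,0,0]
    - [0,0,0]
    - [0,0,0]

```text
t: 4.5
tool_pos: [0.5274, 0.3003, 0.4045]
orientation: [-0.354, -3.121, 0.001]
force: [-0.3, -0.1, -0.4]
opening: 0.0929
```

```bash
python3 - <<'E'
from h import *
st();p=read_camera('wrist');save(p,'w3.png');w=cloud(p)
for c in ((.486,.319),(.602,.326)):
    q=w[(np.hypot(w[...,0]-c[0],w[...,1]-c[1])<.04)&(w[...,2]>.072)&(w[...,2]<.079)]
    print(len(q),q.mean(0),cv2.minEnclosingCircle(q[:,:2].astype(np.float32)))
    r=np.hypot(*(q[:,:2]-cv2.minEnclosingCircle(q[:,:2].astype(np.float32))[0]).T);print('rmin',np.percentile(r,[1,99]))
E
```

```text
t 4.5 tcp [0.5274 0.3003 0.4045] toolx 167.04 z [-3.e-04 -7.e-04 -1.e+00] grasp [0.5274 0.3002 0.2375] F [-0.25 -0.11 -0.36] open 0.0929
2051 [0.48364344 0.32009858 0.07456524] ((0.4843903183937073, 0.32008248567581177), 0.025058984756469727)
rmin [0.01690791 0.02475496]
2473 [0.59943871 0.32743884 0.07477904] ((0.600652813911438, 0.32750704884529114), 0.02525475062429905)
rmin [0.01003589 0.02490904]
```

>>> arm_command:
  xyz:
    - [-2.2,1,0]
    - [-2.1,1,0]
    - [0,0,-4.5]
    - [0,0,-4.5]
    - [0,0,-4.5]
    - [0,0,-3.0]
    - [0,0,-2.0]
    - [0,0,0]
    - [0,0,0]
  turn:
    - [0,0,0]
    - [0,0,0]
    - [0,0,0]
    - [0,0,0]
    - [0,0,0]
    - [0,0,0]
    - [0,0,0]
    - [0,0,0]
    - [0,0,0]

```text
t: 5.68
tool_pos: [0.4851, 0.3207, 0.2214]
orientation: [0.356, 3.119, 0.002]
force: [0.0, -0.1, 0.3]
opening: 0.0932
```

>>> arm_command:
  xyz:
    - [0,0,0]
    - [0,0,0]
    - [0,0,0]
    - [0,0,0]
    - [0,0,0]
    - [0,0,0]
    - [0,0,0]
  turn:
    - [0,0,0]
    - [0,0,0]
    - [0,0,0]
    - [0,0,0]
    - [0,0,0]
    - [0,0,0]
    - [0,0,0]
  gripper: 0
  force: 20

```text
t: 6.55
tool_pos: [0.4844, 0.3203, 0.2197]
orientation: [-0.355, -3.121, 0.0]
force: [-1.1, -1.1, 1.5]
opening: 0.0504
```

```bash
python3 -c "
from h import *
st()"
```

```text
t 6.55 tcp [0.4844 0.3203 0.2197] toolx 167.01 z [-1.e-04 -1.e-04 -1.e+00] grasp [0.4844 0.3203 0.0527] F [-1.15 -1.14  1.46] open 0.0504
```

>>> arm_command:
  xyz:
    - [0,0,2]
    - [0,0,4]
    - [0,0,4]
    - [0,0,2]
    - [1.0,-3.2,0]
    - [1.7,-5.3,0]
    - [1.7,-5.3,0]
    - [1.7,-5.3,0]
    - [1.7,-5.3,0]
    - [1.4,-4.3,0]
    - [1.0,-3.05,0]
    - [0,0,0]
  turn:
    - [0,0,0]
    - [0,0,0]
    - [0,0,0]
    - [0,0,0]
    - [0,0,0]
    - [0,0,0]
    - [0,0,0]
    - [0,0,0]
    - [0,0,0]
    - [0,0,0]
    - [0,0,0]
    - [0,0,0]

```text
t: 8.05
tool_pos: [0.5867, 0.0006, 0.3393]
orientation: [-0.36, -3.12, 0.001]
force: [0.0, -0.1, -3.1]
opening: 0.0504
```

>>> arm_command:
  xyz:
    - [0,0,0]
    - [0,0,0]
  turn:
    - [0,0,0]
    - [0,0,0]

```text
t: 8.3
tool_pos: [0.5862, 0.004, 0.3396]
orientation: [-0.353, -3.121, -0.0]
force: [0.1, -0.7, -2.6]
opening: 0.0504
```

```bash
python3 - <<'E'
from h import *
st()
def circ(q):
    s=np.linalg.lstsq(np.c_[2*q,np.ones(len(q))],(q**2).sum(1),rcond=None)[0]; return s[:2],np.sqrt(s[2]+(s[:2]**2).sum())
im=[]
for c in ('scene','side','wrist'):
    p=read_camera(c);w=cloud(p)
    q=w[(np.hypot(w[...,0]-.586,w[...,1]-.003)<.04)&(w[...,2]>.185)&(w[...,2]<.205)]
    if len(q)>10: print(c,len(q),q.mean(0),cv2.minEnclosingCircle(q[:,:2].astype(np.float32)))
    m=spotter.masks_of(p,'sleeve_wide')
    if m: v,u=map(int,m[0]['centre']);print(c,m[0]['confidence'],v,u)
    if c=='scene': u,v=349,235
    if c=='side': u,v=317,298
    if c!='wrist': im.append(cv2.resize(p['frame'][max(v-80,0):v+60,u-65:u+65],(390,420)))
    else: im.append(cv2.resize(p['frame'],None,fx=.6,fy=.6)) if 0 else None
cv2.imwrite('pics/c4.png',np.hstack(im[:2])[...,::-1])
E
```

```text
t 8.3 tcp [0.5862 0.004  0.3396] toolx 167.08 z [-5.e-04  3.e-04 -1.e+00] grasp [0.5861 0.004  0.1726] F [ 0.1  -0.71 -2.62] open 0.0504
scene 273 [0.59776355 0.00227755 0.19267823] ((0.5960994958877563, 0.0007015280425548553), 0.038228582590818405)
scene 0.85 216 359
side 27 [ 0.57210315 -0.00094494  0.19393552] ((0.5718424320220947, -0.0034259026870131493), 0.029065275564789772)
side 0.72 280 324
wrist 9870 [0.57569292 0.00566278 0.19418702] ((0.5777848958969116, 0.004917807877063751), 0.03903069347143173)
wrist 0.76 309 320
```

View pics/c4.png

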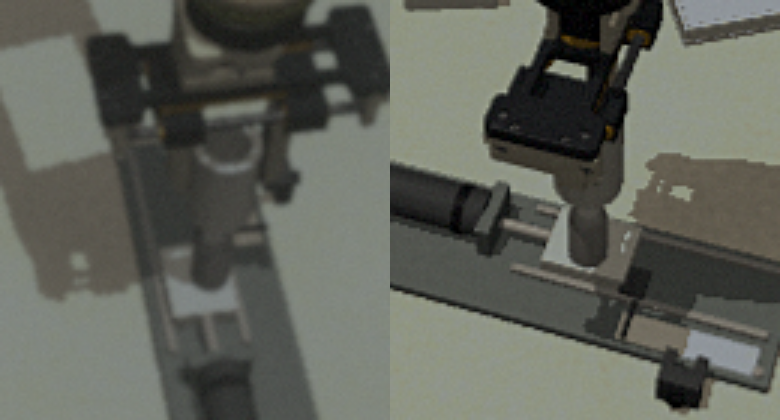

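Sleeve held upright above the pin (scene crop (220,190); side crop sleeve at (590,180), pin at (590,230)). Now lowering.

>>> arm_command:
  xyz:
    - [0,0,-1.5]
    - [0,0,-1.5]
    - [0,0,-0.7]
    - [0,0,-0.7]
    - [0,0,-0.7]
    - [0,0,0]
  turn:
    - [0,0,0]
    - [0,0,0]
    - [0,0,0]
    - [0,0,0]
    - [0,0,0]
    - [0,0,0]

```text
t: 9.35
tool_pos: [0.5863, 0.0029, 0.2881]
orientation: [-0.356, -3.12, 0.0]
force: [0.3, -0.6, -2.2]
opening: 0.0504
```

>>> arm_command:
  xyz:
    - [0,0,-0.8]
    - [0,0,-0.8]
    - [0,0,-0.8]
    - [0,0,-0.8]
    - [0,0,-0.4]
    - [0,0,-0.2]
    - [0,0,0]
  turn:
    - [0,0,0]
    - [0,0,0]
    - [0,0,0]
    - [0,0,0]
    - [0,0,0]
    - [0,0,0]
    - [0,0,0]

```text
t: 10.22
tool_pos: [0.5865, 0.0029, 0.2508]
orientation: [0.355, 3.121, -0.0]
force: [0.3, -0.6, -2.9]
opening: 0.0504
```

>>> arm_command:
  xyz:
    - [0,0,-0.1]
    - [0,0,0]
    - [0,0,0]
    - [0,0,0]
    - [0,0,0]
    - [0,0,0]
    - [0,0,0]
  turn:
    - [0,0,0]
    - [0,0,0]
    - [0,0,0]
    - [0,0,0]
    - [0,0,0]
    - [0,0,0]
    - [0,0,0]
  gripper: 7.5

```text
t: 11.1
tool_pos: [0.5865, 0.0029, 0.2497]
orientation: [-0.355, -3.121, 0.0]
force: [-0.1, -0.9, 0.2]
opening: 0.0748
```

>>> arm_command:
  xyz:
    - [0,0,2]
    - [0,0,4]
    - [0,0,4]
    - [0,0,0]
    - [0,0,0]
  turn:
    - [0,0,0]
    - [0,0,0]
    - [0,0,0]
    - [0,0,0]
    - [0,0,0]

```text
t: 11.72
tool_pos: [0.5865, 0.0029, 0.3505]
orientation: [0.355, 3.12, 0.0]
force: [0.1, -0.4, -0.2]
opening: 0.075
```

```bash
python3 - <<'E'
from h import *
st()
for c in ('side','wrist'):
    p=read_camera(c);w=cloud(p)
    q=w[(np.hypot(w[...,0]-.586,w[...,1]-.003)<.04)&(w[...,2]>.098)&(w[...,2]<.115)]
    if len(q)>10: print(c,len(q),q.mean(0),cv2.minEnclosingCircle(q[:,:2].astype(np.float32)))
E
```

```text
t 11.72 tcp [0.5865 0.0029 0.3505] toolx 167.01 z [ 1.e-03 -1.e-04 -1.e+00] grasp [0.5866 0.0029 0.1835] F [ 0.12 -0.4  -0.22] open 0.075
side 190 [0.58483262 0.00917337 0.10420638] ((0.5877178907394409, 0.004325202200561762), 0.024988315999507904)
wrist 3570 [0.58558412 0.00313686 0.10418976] ((0.5865695476531982, 0.00291657168418169), 0.02504962868988514)
```

>>> arm_command:
  xyz:
    - [2.2,-0.5,0]
    - [2.2,-0.5,0]
    - [0,0,0]
    - [0,0,0]
    - [0,0,-2.5]
    - [0,0,-4]
    - [0,0,-2.5]
    - [0,0,-1.4]
    - [0,0,0]
    - [0,0,0]
  turn:
    - [0,0,0]
    - [0,0,0]
    - [0,0,0]
    - [0,0,0]
    - [0,0,0]
    - [0,0,0]
    - [0,0,0]
    - [0,0,0]
    - [0,0,0]
    - [0,0,0]
  gripper: 0

```text
t: 13.08
tool_pos: [0.6309, -0.0071, 0.2472]
orientation: [0.355, 3.119, 0.0]
force: [-0.4, 0.2, 0.6]
opening: 0.0008
```

```bash
python3 -c "
from h import *
s=st();d=np.array([s['tool_pos'][0]-.5865,s['tool_pos'][1]-.0028]);th=np.radians(-13.1)
print(d@[np.cos(th),np.sin(th)],d@[-np.sin(th),np.cos(th)])"
```

```text
t 13.07 tcp [ 0.6309 -0.0071  0.2472] toolx 167.01 z [ 2.e-03 -2.e-04 -1.e+00] grasp [ 0.6313 -0.0072  0.0802] F [-0.38  0.16  0.63] open 0.0008
0.04552437174269257 0.0004128947256334373
```

>>> arm_command:
  xyz:
    - [-0.49,0.11,0]
    - [-0.49,0.11,0]
    - [-0.29,0.07,0]
    - [-0.29,0.07,0]
    - [-0.29,0.07,0]
    - [-0.39,0.09,0]
    - [-0.49,0.115,0]
    - [-0.49,0.115,0]
    - [-0.49,0.115,0]
    - [-0.19,0.05,0]
    - [0,0,0]
  turn:
    - [0,0,0]
    - [0,0,0]
    - [0,0,0]
    - [0,0,0]
    - [0,0,0]
    - [0,0,0]
    - [0,0,0]
    - [0,0,0]
    - [0,0,0]
    - [0,0,0]
    - [0,0,0]

```text
t: 14.45
tool_pos: [0.5915, 0.002, 0.2462]
orientation: [0.355, 3.12, -0.0]
force: [4.8, -0.4, 2.9]
opening: 0.0007
```

```bash
cat > m.py <<'E'
from h import *
s=st();th=np.radians(-13.1);ex=np.array([np.cos(th),np.sin(th)]);ey=np.array([-ex[1],ex[0]]);o=np.array([.5865,.0028])
d=s['tool_pos'][:2]-o;print('tcp local',d@ex,d@ey,'F local',s['force'][:2]@ex,s['force'][:2]@ey)
for c in ('wrist','side','scene'):
    p=read_camera(c);w=cloud(p);m=spotter.masks_of(p,'index')
    X=(w[...,:2]-o)@ex;Y=(w[...,:2]-o)@ey
    b=(abs(Y-.047)<.007)&(w[...,2]>.0175)&(w[...,2]<.027)&(X>-.15)&(X<-.03)
    k=(abs(Y-.075)<.012)&(w[...,2]>.027)&(w[...,2]<.034)&(X>-.14)&(X<-.05)
    t=(abs(Y)<.03)&(w[...,2]>.100)&(w[...,2]<.109)&(X>-.12)&(X<-.0)
    print(c,'pointer',b.sum(),np.round(np.percentile(X[b],[5,50,95]),4) if b.sum() else '','clip mid',np.round(np.percentile(X[k],[1,99]).mean(),4) if k.sum() else '','sleeve',t.sum(),np.round([X[t].min(),X[t].max(),w[t][:,2].mean()],4) if t.sum() else '')
    if c=='wrist': save(p,'m%d.png'%int(s['t']*10))
E
python3 m.py
```

```text
t 14.45 tcp [0.5915 0.002  0.2462] toolx 167.01 z [ 1.2e-03 -2.0e-04 -1.0e+00] grasp [0.5917 0.002  0.0792] F [ 4.75 -0.44  2.89] open 0.0007
tcp local 0.005074409035672314 0.00035766160203571897 F local 4.727099284867147 0.6464766699687495
wrist pointer 274 [-0.0731 -0.0713 -0.0696] clip mid -0.0943 sleeve 11507 [-0.0536 -0.0013  0.1044]
side pointer 11 [-0.072  -0.0707 -0.0686] clip mid -0.0932 sleeve 159 [-0.0525 -0.0022  0.1047]
scene pointer 0  clip mid -0.0986 sleeve 3 [-0.0194 -0.0174  0.1016]
```

>>> arm_command:
  xyz:
    - [-0.39,0.09,0]
    - [-0.49,0.115,0]
    - [-0.49,0.115,0]
    - [-0.49,0.115,0]
    - [-0.29,0.065,0]
    - [-0.1,0.02,0]
    - [0,0,0]
    - [0,0,0]
  turn:
    - [0,0,0]
    - [0,0,0]
    - [0,0,0]
    - [0,0,0]
    - [0,0,0]
    - [0,0,0]
    - [0,0,0]
    - [0,0,0]

```text
t: 15.75
tool_pos: [0.5695, 0.0071, 0.2463]
orientation: [0.355, 3.119, -0.0]
force: [9.0, -1.6, 2.3]
opening: 0.0003
```

```bash
python3 m.py; python3 -c "
import cv2,glob,os
f=max(glob.glob('pics/m*.png'),key=os.path.getmtime);print(f);cv2.imwrite('pics/hold.png',cv2.imread(f)[60:480])"
```

```text
t 15.75 tcp [0.5695 0.0071 0.2463] toolx 167.0 z [ 2.4e-03 -4.0e-04 -1.0e+00] grasp [0.5699 0.007  0.0793] F [ 9.01 -1.6   2.32] open 0.0003
tcp local -0.017557988874654675 0.0003166124389138111 F local 9.135416664600704 0.4869112734437002
wrist pointer 275 [-0.0954 -0.0937 -0.0919] clip mid -0.0942 sleeve 11490 [-0.076  -0.0239  0.1044]
side pointer 10 [-0.0943 -0.0926 -0.091 ] clip mid -0.0935 sleeve 159 [-0.0749 -0.0246  0.1051]
scene pointer 0  clip mid -0.085 sleeve 37 [-0.0451 -0.003   0.1044]
pics/m157.png
```

View pics/hold.png

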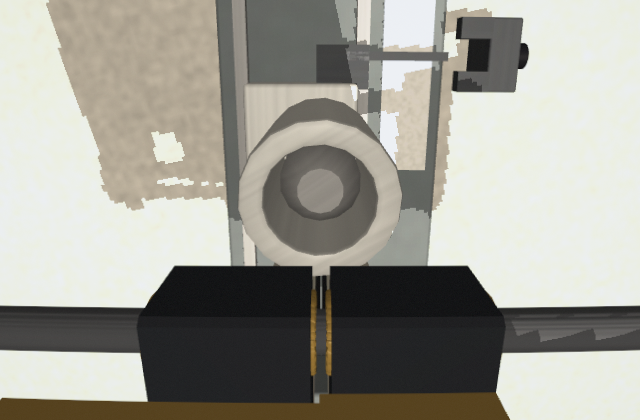

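The pointer (445,56) stands midway between the teeth (row about 55). I hold here, then ease back.

>>> arm_command:
  xyz:
    - [0,0,0]
    - [0,0,0]
    - [0,0,0]
    - [0,0,0]
    - [0,0,0]
    - [0,0,0]
    - [0,0,0]
    - [0,0,0]
    - [0,0,0]
    - [0,0,0]
    - [0,0,0]
    - [0,0,0]
  turn:
    - [0,0,0]
    - [0,0,0]
    - [0,0,0]
    - [0,0,0]
    - [0,0,0]
    - [0,0,0]
    - [0,0,0]
    - [0,0,0]
    - [0,0,0]
    - [0,0,0]
    - [0,0,0]
    - [0,0,0]

```text
t: 17.55
tool_pos: [0.5695, 0.0071, 0.2463]
orientation: [0.355, 3.119, -0.0]
force: [7.8, -1.7, 2.0]
opening: 0.0007
```

>>> arm_command:
  xyz:
    - [0,0,0]
    - [0,0,0]
    - [0,0,0]
    - [0,0,0]
    - [0.2,-0.05,0]
    - [0.4,-0.09,0]
    - [0.49,-0.115,0]
    - [0.49,-0.115,0]
    - [0.49,-0.115,0]
    - [0.49,-0.115,0]
    - [0.49,-0.115,0]
    - [0.49,-0.115,0]
  turn:
    - [0,0,0]
    - [0,0,0]
    - [0,0,0]
    - [0,0,0]
    - [0,0,0]
    - [0,0,0]
    - [0,0,0]
    - [0,0,0]
    - [0,0,0]
    - [0,0,0]
    - [0,0,0]
    - [0,0,0]

```text
t: 19.05
tool_pos: [0.6045, -0.0011, 0.2458]
orientation: [0.355, 3.121, -0.0]
force: [3.8, 0.1, 4.3]
opening: 0.0007
```

>>> arm_command:
  xyz:
    - [0.4,-0.09,0]
    - [0.4,-0.09,0]
    - [0.3,-0.07,0]
    - [0.3,-0.07,0]
    - [0.3,-0.07,0]
    - [0.4,-0.1,0]
    - [0.4,-0.1,0]
    - [0,0,0]
    - [0,0,0]
    - [0,0,0]
  turn:
    - [0,0,0]
    - [0,0,0]
    - [0,0,0]
    - [0,0,0]
    - [0,0,0]
    - [0,0,0]
    - [0,0,0]
    - [0,0,0]
    - [0,0,0]
    - [0,0,0]

```text
t: 20.3
tool_pos: [0.6293, -0.0069, 0.2457]
orientation: [-0.355, -3.121, -0.0]
force: [-0.4, 0.2, 0.1]
opening: 0.0005
```

```bash
python3 m.py
```

```text
t 20.3 tcp [ 0.6293 -0.0069  0.2457] toolx 167.01 z [-1.e-04  0.e+00 -1.e+00] grasp [ 0.6292 -0.0069  0.0787] F [-0.38  0.21  0.07] open 0.0005
tcp local 0.043864376908379854 0.000199862864202534 F local -0.4140578825554412 0.11958976527894284
wrist pointer 325 [-0.0463 -0.0445 -0.0426] clip mid -0.079 sleeve 6838 [-0.0265 -0.      0.1045]
side pointer 12 [-0.0454 -0.0438 -0.0414] clip mid -0.0932 sleeve 110 [-2.550e-02 -1.000e-04  1.047e-01]
scene pointer 0  clip mid  sleeve 0
```

>>> arm_command:
  xyz:
    - [0,0,3.4]
    - [0,0,4]
    - [0,0,3]
    - [-2.1,0.5,0]
    - [-2.18,0.48,0]
    - [0,0,0]
    - [0,0,0]
  turn:
    - [0,0,0]
    - [0,0,0]
    - [0,0,0]
    - [0,0,0]
    - [0,0,0]
    - [0,0,0]
    - [0,0,0]

```text
t: 21.48
tool_pos: [0.587, 0.0027, 0.3499]
orientation: [0.355, 3.121, -0.0]
force: [0.4, 0.1, 0.2]
opening: 0.0005
```

>>> arm_command:
  xyz:
    - [0,0,0]
    - [0,0,0]
    - [0,0,0]
    - [0,0,0]
    - [0,0,-2.5]
    - [0,0,-3]
    - [0,0,-2.5]
    - [0,0,-1.5]
    - [0,0,-0.5]
    - [0,0,0]
    - [0,0,0]
  turn:
    - [0,0,0]
    - [0,0,0]
    - [0,0,0]
    - [0,0,0]
    - [0,0,0]
    - [0,0,0]
    - [0,0,0]
    - [0,0,0]
    - [0,0,0]
    - [0,0,0]
    - [0,0,0]
  gripper: 8.5

```text
t: 22.85
tool_pos: [0.5871, 0.0028, 0.251]
orientation: [0.355, 3.119, 0.0]
force: [0.3, -0.8, 0.5]
opening: 0.0848
```

>>> arm_command:
  xyz:
    - [0,0,0]
    - [0,0,0]
    - [0,0,0]
    - [0,0,0]
    - [0,0,0]
    - [0,0,0]
    - [0,0,0]
  turn:
    - [0,0,0]
    - [0,0,0]
    - [0,0,0]
    - [0,0,0]
    - [0,0,0]
    - [0,0,0]
    - [0,0,0]
  gripper: 0
  force: 20

```text
t: 23.72
tool_pos: [0.5866, 0.0028, 0.2498]
orientation: [-0.355, -3.121, 0.0]
force: [-0.5, -0.6, 1.0]
opening: 0.0505
```

```bash
python3 m.py
```

```text
t 23.73 tcp [0.5866 0.0028 0.2498] toolx 167.01 z [-1.e-04 -0.e+00 -1.e+00] grasp [0.5865 0.0028 0.0828] F [-0.52 -0.55  1.02] open 0.0505
tcp local 4.842284366511023e-05 2.7289630280517582e-05 F local -0.3839147287960933 -0.6589285830904361
wrist pointer 289 [-0.0466 -0.0449 -0.0427] clip mid -0.0944 sleeve 5989 [-0.0268 -0.      0.1044]
side pointer 10 [-0.0453 -0.0435 -0.0416] clip mid -0.0932 sleeve 6 [-0.0252 -0.0055  0.1043]
scene pointer 0  clip mid  sleeve 38 [-0.0239 -0.001   0.1032]
```

>>> arm_command:
  xyz:
    - [0,0,1.5]
    - [0,0,2.5]
    - [0,0,3]
    - [0,0,2.5]
    - [0,0,0]
    - [-0.95,-3,0]
    - [-1.6,-5,0]
    - [-1.6,-5,0]
    - [-1.6,-5,0]
    - [-1.6,-5,0]
    - [-1.6,-5,0]
    - [-1.5,-4.7,0]
  turn:
    - [0,0,0]
    - [0,0,0]
    - [0,0,0]
    - [0,0,0]
    - [0,0,0]
    - [0,0,0]
    - [0,0,0]
    - [0,0,0]
    - [0,0,0]
    - [0,0,0]
    - [0,0,0]
    - [0,0,0]

```text
t: 25.52
tool_pos: [0.4809, -0.3255, 0.3432]
orientation: [-0.356, -3.12, -0.002]
force: [-0.2, -0.7, -1.1]
opening: 0.0505
```

>>> arm_command:
  xyz:
    - [0,0,0]
    - [0,0,0]
    - [0,0,-3]
    - [0,0,-3]
    - [0,0,-2]
    - [0,0,-1]
    - [0,0,0]
    - [0,0,0]
  turn:
    - [0,0,0]
    - [0,0,0]
    - [0,0,0]
    - [0,0,0]
    - [0,0,0]
    - [0,0,0]
    - [0,0,0]
    - [0,0,0]

```text
t: 26.52
tool_pos: [0.4826, -0.3244, 0.256]
orientation: [0.355, 3.12, -0.002]
force: [0.3, -0.2, -1.6]
opening: 0.0504
```

```bash
python3 -c "
from h import *
st();p=read_camera('scene');w=cloud(p)
m=spotter.masks_of(p,'tray')[0];q=w[m['pixels']];q=q[~np.isnan(q[:,0])];print(m['confidence'],np.percentile(q,[2,50,98],0))
q=w[(abs(w[...,0]-.482)<.05)&(abs(w[...,1]+.324)<.05)&(w[...,2]<.012)];print('floor z',np.median(q[:,2]),len(q))
"
```

```text
t 26.52 tcp [ 0.4826 -0.3244  0.256 ] toolx 167.01 z [ 0.0015 -0.0012 -1.    ] grasp [ 0.4828 -0.3246  0.089 ] F [ 0.32 -0.18 -1.58] open 0.0504
0.78 [[ 4.36409218e-01 -3.95379517e-01 -3.34484213e-04]
 [ 5.00425321e-01 -3.31182347e-01  4.59831761e-03]
 [ 5.59224045e-01 -2.53870239e-01  2.25564174e-02]]
floor z 0.0038341399019009015 1028
```

Need about 31 mm further down.

>>> arm_command:
  xyz:
    - [0,0,-1]
    - [0,0,-1]
    - [0,0,-0.6]
    - [0,0,-0.3]
    - [0,0,-0.1]
    - [0,0,-0.05]
    - [0,0,0]
    - [0,0,0]
  turn:
    - [0,0,0]
    - [0,0,0]
    - [0,0,0]
    - [0,0,0]
    - [0,0,0]
    - [0,0,0]
    - [0,0,0]
    - [0,0,0]

```text
t: 27.62
tool_pos: [0.4822, -0.3242, 0.2248]
orientation: [0.355, 3.121, -0.0]
force: [-2.9, 3.6, 5.3]
opening: 0.0502
```

>>> arm_command:
  xyz:
    - [0,0,0]
    - [0,0,0]
    - [0,0,0]
    - [0,0,0]
    - [0,0,0]
    - [0,0,0]
    - [0,0,0]
  turn:
    - [0,0,0]
    - [0,0,0]
    - [0,0,0]
    - [0,0,0]
    - [0,0,0]
    - [0,0,0]
    - [0,0,0]
  gripper: 8.5

```text
t: 28.5
tool_pos: [0.4821, -0.3242, 0.2242]
orientation: [0.355, 3.121, -0.0]
force: [-0.0, 0.5, 0.1]
opening: 0.0846
```

>>> arm_command:
  xyz:
    - [0,0,2]
    - [0,0,4]
    - [0,0,4]
    - [0,0,4]
    - [0,0,2]
    - [0,0,0]
    - [0,0,0]
  turn:
    - [0,0,0]
    - [0,0,0]
    - [0,0,0]
    - [0,0,0]
    - [0,0,0]
    - [0,0,0]
    - [0,0,0]

```text
t: 29.38
tool_pos: [0.4817, -0.3239, 0.3825]
orientation: [-0.355, -3.119, -0.002]
force: [-0.1, -0.0, 0.2]
opening: 0.0848
```

```bash
python3 - <<'E'
from h import *
st()
p=read_camera('wrist');save(p,'end.png');w=cloud(p)
q=w[(np.hypot(w[...,0]-.482,w[...,1]+.324)<.045)&(w[...,2]>.073)&(w[...,2]<.09)]
print('sleeve',len(q),q.mean(0),cv2.minEnclosingCircle(q[:,:2].astype(np.float32)))
for c in ('side','scene'):
    p=read_camera(c)
    w=cloud(p)
    for n in ('slide','sleeve_narrow','dish','tip_rack','pipette'):
        m=spotter.masks_of(p,n)
        if m: q=w[m[0]['pixels']];print(c,n,round(m[0]['confidence'],2),np.round(np.nanmedian(q,0),3))
E
```

```text
t 29.38 tcp [ 0.4817 -0.3239  0.3825] toolx 167.0 z [-0.0019  0.0016 -1.    ] grasp [ 0.4814 -0.3237  0.2155] F [-0.11 -0.04  0.24] open 0.0848
sleeve 2333 [ 0.4796375  -0.32357998  0.07927496] ((0.4803825318813324, -0.32372382283210754), 0.025089191272854805)
side slide 0.66 [0.585 0.01  0.031]
side sleeve_narrow 0.75 [0.6   0.336 0.073]
side dish 0.56 [0.739 0.273 0.018]
side tip_rack 0.57 [ 0.738 -0.301  0.048]
side pipette 0.87 [ 0.435 -0.511  0.018]
scene slide 0.94 [ 0.599 -0.012  0.029]
scene sleeve_narrow 0.7 [0.613 0.313 0.058]
scene dish 0.93 [0.745 0.265 0.016]
scene tip_rack 0.78 [ 0.753 -0.331  0.047]
```

View pics/end.png

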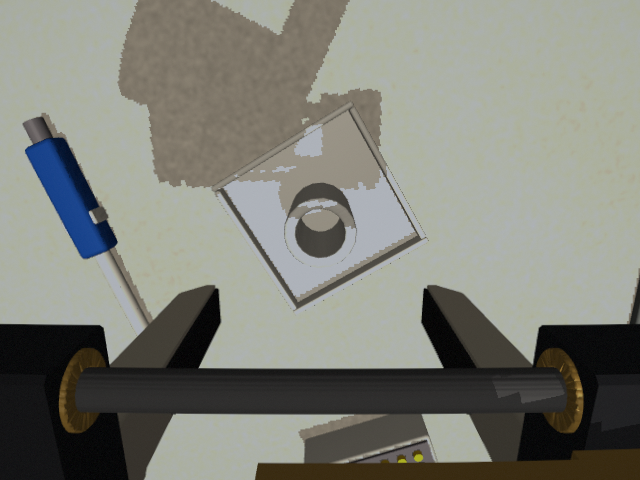

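The sleeve stands upright near the middle of the tray, at (320,232). Nothing touches the robot.

```bash
python3 -c "
from h import *
print(robot.close_job())"
```

```text
the job is handed in; nothing more can be done
None
```

I completed the task in about 29.5 s of the 62 s and handed the job in; it gives no verdict, so what follows is from my own checks.

- **Seating:** I lowered the 34 mm bore sleeve fully onto the pin. Its top measured 104 mm above the bench (105 mm nominal), centred within about 1 mm.
- **Pull and hold:** Closed fingers behind the sleeve drew the slide out until the pointer was 0.5 to 0.9 mm from the clip's centre. The pulling force was about 9 N, and I held it for over 2 s.
- **Ease back:** I eased the slide home at about 40 mm/s. The pointer then read about 0.3 mm from its start position, which is within measuring error.
- **Placing:** The sleeve stands upright near the middle of the tray, let go, with its top at 79 mm (80 mm nominal).
- **Bystanders:** The narrow sleeve, dish and tip rack read within 1 mm of their first readings. The pipette was within about 6 mm along its length. I put that down to the network's mask, as the arm never went near it.

One reading was off: after the ease-back, the wrist camera put the clip's centre 15 mm out. The gripper was probably in the way. The side camera and later readings were normal.

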